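# Press the washed tools back into their foam insert

### The job

Put the washed meat mallet and the knife sharpener back into their own cut-outs in the foam insert, each turned the only way it fits, and press each one down level until it sits fully home on the cut-out's floor. Let go of both, and leave the mug, jar, tin and soap dish where they stand.

Things in the scene. Friction and masses are not known exactly. Their poses are not given: they have to be found in the camera images.
- mallet_center (a point): Meat mallet lying on its side (T shape, 0.25 kg, mostly head): aluminium block head 38 (x) x 56 (y) x 38 (z) mm; round wooden handle, diameter 24 mm, from x -19 to -115 mm, its centre line 20 mm above the underside. The point is the centre of the head, 19 mm above the underside; x points from handle to head, z up.
- sharpener_center (a point): Knife sharpener lying flat (L shape, 0.14 kg, 34 mm tall throughout): black plastic handle x -56 to +20 mm, y -12 to +12 mm; steel head with two dark slots on top, x +20 to +64 mm, y -12 to +36 mm, so it juts out to +y only. The point is on the handle's middle line near the balance point, 17 mm above the underside; x points towards the head, z up.
- foam: Fixed level insert: dark foam in a wooden rim, 182 (x) x 196 (y) mm, top 24 mm above the plank, any position and yaw. Origin: centre of its underside. Two cut-outs 16 mm deep (lighter grey floor 8 mm above the plank), each 2 mm larger than its tool all round, with two springy lips 24 mm long that bulge 3.5 mm in low down, their tops sloping up to the foam's top.
- mallet_pocket (a point): T-shaped cut-out of the insert, at x +48, y -50 mm of its origin. When the mallet is fully home, mallet_center lies on this point (19 mm above the cut-out's floor) and the axes match. The lips face the head's two ends (+y and -y). Weight alone does not pass them; pressing on the head with about 8 to 20 N does. Home, the head stands 22 mm and the handle 16 mm above the foam.
- sharpener_pocket (a point): L-shaped cut-out of the insert, at x -4, y +30 mm of its origin. When the sharpener is fully home, sharpener_center lies on this point (17 mm above the cut-out's floor) and the axes match. The lips are in the two handle walls at +y and -y of this point. Weight alone does not pass them; pressing above this point with about 5 to 15 N does. Home, it stands 18 mm above the foam.
- mug_rim (a point): Bystander: white enamel mug, 76 mm across, 80 mm tall, standing beyond the tools. The point is the centre of its mouth. Leave it alone.
- jar: Bystander: glass jar with twist cap, 56 mm across, 75 mm tall. Origin at the centre of its underside. Leave it alone.
- tin: Bystander: round stainless scourer tin, 72 mm across, 50 mm tall. Origin at the centre of its underside. Leave it alone.
- soapdish: Bystander: blue plastic soap dish with shut lid, 89 x 124 mm, 33 mm tall. Origin at the centre of its underside. Leave it alone.
There are look-alikes about, which are no part of the job. What is shaped like the part that bears mallet_center but pink or red is not meant. What is shaped like the part that bears sharpener_center but green or orange is not meant.

How it is judged:
By the outcome, as a careful person would: the job done as asked, in the order asked, and still so for the second after the job is handed in, with the robot touching nothing.
It also fails if it takes over 72 s, if anything falls off the work surface, if the arm or the gripper's body presses on something with over 40 N, if the wrist force passes 120 N, or if a joint passes its speed limit or range.

### The arm

A 6-joint arm with a two-finger parallel gripper is mounted at the origin on the work surface. World frame = base frame: x ahead of the robot, y to its left, z up, the work surface at z = 0. Lengths are in m, angles in rad, forces in N, time in s.
With the tool pointing down it reaches from about 0.35 to 0.85 m from the base axis. Payload 8.1 kg.
Tool frame: the origin (TCP) lies midway between the tips of the shut fingers; the grasp point (between the pads) lies 19 mm behind it (env.grip_point_offset is the distance from the TCP to the grasp point, in m); x points along the fingers, y is the direction in which the jaws open and shut, and the axes are right-handed (so a half turn about x gives the same grasp; the last joint's range is limited). The gripper opens to 85 mm and grips with 20 to 120 N. Pads are 22 mm wide; open, the fingers measure 114 mm over their backs; the gripper's body (76 mm by 85 mm) begins 54 mm behind the grasp point. The pads swing forward as they close: fully open they stand 13 mm farther back than shut.
Start: joints at [1.176, 0.13, 1.488, -0, 1.523, -0.085], TCP at [0.183, 0.571, 0.231] pointing down, gripper open.
Joint ranges: [-2.96, 2.96], [-0.89, 2.26], [0.02, 2.5], [-1.34, 4.48], [0, 2.73], [-2.66, 2.66]. Speed limits (rad/s): [2.39, 2.39, 2.79, 3.14, 3.14, 3.14].

### API

Orientations are given as a 3x3 rotation matrix whose columns are the frame's x, y, z axes.
In Python, from rig import env gives the robot as it stands.
- The arm moves only by the shell command python3 -m inch 'ROWS' [FORCE]. ROWS is JSON, a list of rows, each a list of 5 numbers: the shift along the tool's x, y, z as a fraction of full scale, then the turn about the tool's x as a fraction of full scale, then the closure, from 0 (fully open) to 1 (shut). In form: [[x, y, z, yaw, gripper], ...]. A call has 1 to 12 rows; each row shifts and turns the commanded pose from where the row before left it, along the tool's axes as they then stand; what a row does not reach is not made up. Full scale, the value 1, is 80 mm for a shift and 180 degrees for a turn. A row lasts 1/12 s, in which the tool goes at most 41.7 mm and 7.16 degrees, less where a joint would pass 70% of its speed; a pose out of reach is approached as far as the arm can. A call with a number of a shift or a turn outside -1 to 1 is refused whole. A call with a gripper value outside its range is refused whole. The fingers move at their own pace and stop on an object; FORCE is the grip in N (left out, the last holds). Time passes only in rows, so rows that do not move let the fingers close. It gives the time, the measured TCP pose, the force and the opening at its end, in the units of the state.
- env.sense(): the state, without advancing time (a new reading comes with each control period).
- env.camera(name): name is "scene" or "side" or "wrist"; returns the picture (400x640x3 uint8, red, green, blue); there is no depth.
- env.get_calibration(name): a dict with "fx", "fy", "cx", "cy" (pixels), "R" (3x3) and "t" (3): a world point X has camera coordinates R X + t. Camera axes: x right, y down, z forward; pixel columns grow to the right and rows downward; lengths in m; the calibration is good to about 2 mm. A picture is of the moment at which its call begins: read the wrist's pose just before it. get_calibration takes no time and is no camera call; for the wrist camera it gives the pose at the moment of the call.
- env.finish_job(): hands the job in, once; it reports no verdict.
Trained networks look in the newest picture that a camera, given by its name, has taken for a name from the list of things; names that differ only in an ending like _2 or _b are one class to them, and where a whole thing is asked for, a point or a joint stands for the part that bears it (a point fixed in the world has none). Each returns a list of dicts, best first, with "conf" (0 to 1); they miss things now and then, are a little off and sometimes report something else, mostly with a low value. They report only what shows in the picture. A call takes as long as a camera call. They do not tell look-alikes from the thing itself.
- env.regions_of(camera, query): "region" (400x640 bool, what is visible of it) and "position" ([column, row] in pixels, amid what is visible of it).
- env.place_of(camera, query): "position" ([column, row] in pixels: a listed point, or the origin of a listed thing).
The state is a dict: "clock": time; "q": joint angles; "dq": joint speeds; "tau": joint torques, N m; "tool_pos": TCP position; "orientation": TCP orientation; "ft_force": force on the tool from outside, world axes, zero at the start; "wrist_torque": the same for the moment, N m; "opening": opening from 0.0 (shut) to 1.0 (fully open).
Only numpy, scipy, OpenCV 4.12 (cv2) and the standard library are available. Lean on these libraries where they do the work, as an engineer would, in place of code of your own. Each camera call takes 0.05 s, during which the arm holds its last target.

## Working session

There is one attempt and no reset: what is moved stays moved. The work goes in short steps, Python scripts to look and compute and a shell command to move; the robot and the scene stay as the last step left them, time stands still between calls to the robot, and variables do not carry over. Pictures are saved under pics/ and viewed, and the job is handed in when it is done.

```bash
ls; mkdir -p pics
python3 - <<'E'
from rig import env
import cv2
s=env.sense(); print(s)
for c in ["scene","side","wrist"]:
    im=env.camera(c); cv2.imwrite(f"pics/a_{c}.png",im[:,:,::-1])
    k=env.get_calibration(c); print(c,k)
E
```

```text
pics
{'clock': 0.0, 'q': array([ 1.17561529e+00,  1.31147164e-01,  1.48928447e+00,  1.31067653e-05,
        1.52298680e+00, -8.54368520e-02]), 'dq': array([ 4.96138924e-06, -7.43197301e-04, -1.86907839e-03, -9.94282891e-04,
        6.07487579e-04, -1.00274097e-03]), 'tau': array([ 2.46249811e-04, -5.69390523e+01, -5.00553954e+01, -9.33630781e-05,
        1.43924533e-02, -2.69992336e-05]), 'tool_pos': array([0.18267357, 0.57094348, 0.23024993]), 'orientation': array([[-7.14963172e-04,  3.04814961e-01,  9.52411323e-01],
       [-1.68002203e-03,  9.52409856e-01, -3.04815753e-01],
       [-9.99998333e-01, -1.81800404e-03, -1.68842123e-04]]), 'ft_force': array([-0.32671002,  0.26146407,  0.36095733]), 'wrist_torque': array([ 0.01151032, -0.07328148, -0.00480382]), 'opening': 1.0012652379487286}
scene {'fx': 449.5586898557525, 'fy': 449.5586898557525, 'cx': 323.38827096211173, 'cy': 197.42982456097053, 'R': array([[-0.36005001,  0.93281985,  0.01453004],
       [ 0.5321576 ,  0.21814478, -0.81805937],
       [-0.76627167, -0.28681001, -0.57495021]]), 't': array([ 0.25480208, -0.20610138,  2.06376047])}
side {'fx': 403.5878243854911, 'fy': 403.5878243854911, 'cx': 317.45835615322756, 'cy': 206.5142161631237, 'R': array([[ 0.7920539 , -0.61029941,  0.01361073],
       [-0.33282777, -0.45042394, -0.82845878],
       [ 0.5117385 ,  0.65165398, -0.55988463]]), 't': array([-0.47446445,  0.22023702,  1.30186512])}
wrist {'fx': 283.96987949815417, 'fy': 283.96987949815417, 'cx': 316.17698162038045, 'cy': 198.74231377152168, 'R': array([[ 3.05067128e-01,  9.52330774e-01, -3.79458264e-04],
       [ 9.04039581e-01, -2.89472336e-01,  3.14512642e-01],
       [ 2.99410225e-01, -9.62905137e-02, -9.49253209e-01]]), 't': array([-0.59974003, -0.03925541,  0.38039165])}
```

View pics/a_scene.png

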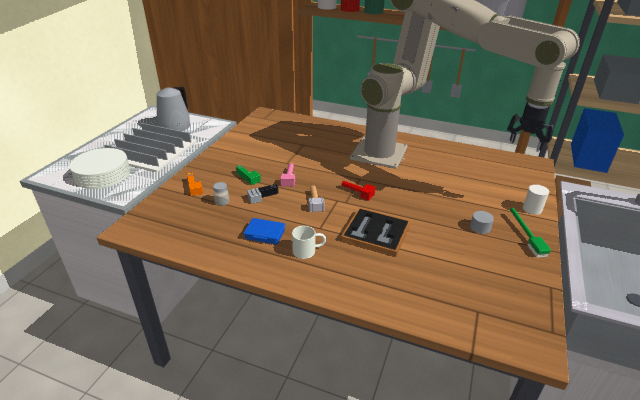

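View pics/a_side.png

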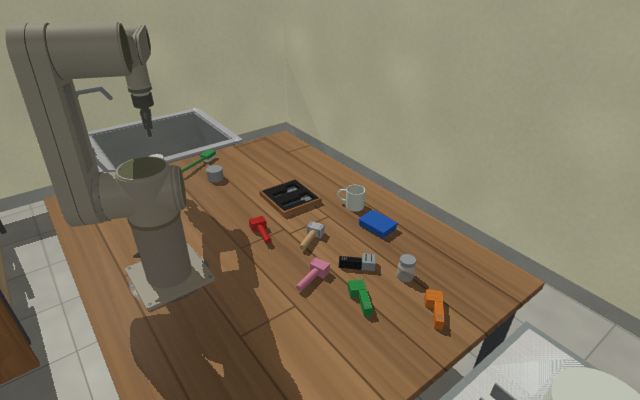

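View pics/a_wrist.png

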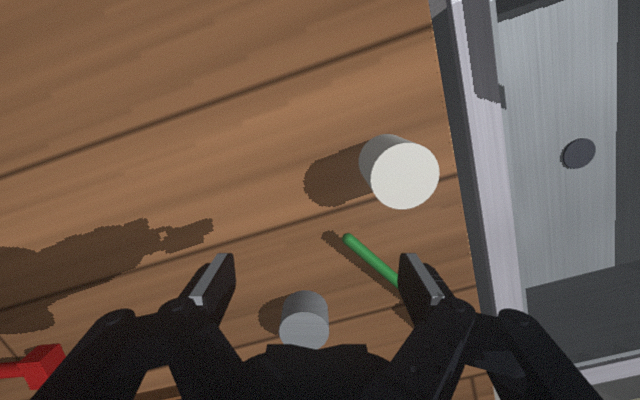

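The scene view shows the mallets at (288,176) pink, (316,200) wood and aluminium, and (360,189) red. The sharpeners are at (248,174) green, (193,184) orange, and (263,193) black and steel. The wood/aluminium mallet and the black/steel sharpener fit the description. I'll confirm them in a crop and get rough positions.

```bash
cat > h.py <<'E'
import numpy as np, cv2
from rig import env
def ray(cal,uv,z):
    K=np.array([[cal['fx'],0,cal['cx']],[0,cal['fy'],cal['cy']],[0,0,1]])
    d=cal['R'].T@np.linalg.solve(K,np.array([uv[0],uv[1],1.])); o=-cal['R'].T@cal['t']
    return o+d*(z-o[2])/d[2]
def proj(cal,X):
    X=np.atleast_2d(X); c=X@cal['R'].T+cal['t']
    return np.c_[cal['fx']*c[:,0]/c[:,2]+cal['cx'],cal['fy']*c[:,1]/c[:,2]+cal['cy']]
E
python3 - <<'E'
from h import *
a=cv2.imread('pics/a_scene.png'); c=cv2.resize(a[150:270,170:420],None,fx=3.2,fy=3.2,interpolation=cv2.INTER_CUBIC); cv2.imwrite('pics/b.png',c)
env.camera("scene");cal=env.get_calibration("scene")
Z=dict(mallet_center=.019,sharpener_center=.017,foam=0,mallet_pocket=.027,sharpener_pocket=.025,jar=0,tin=0,soapdish=0,mug_rim=.08)
for q,z in Z.items():
    for d in env.place_of("scene",q): print(q,round(d['conf'],2),np.round(d['position']),np.round(ray(cal,d['position'],z),3))
print(env.sense()['clock'])
E
```

```text
mallet_center 0.77 [289. 180.] [ 0.398 -0.269  0.019]
mallet_center 0.62 [366. 193.] [0.365 0.048 0.019]
mallet_center 0.59 [314. 204.] [ 0.511 -0.113  0.019]
sharpener_center 0.76 [244. 174.] [ 0.425 -0.463  0.017]
sharpener_center 0.62 [191. 180.] [ 0.54  -0.642  0.017]
sharpener_center 0.61 [265. 192.] [ 0.506 -0.324  0.017]
foam 0.94 [375. 231.] [0.556 0.14  0.   ]
mallet_pocket 0.68 [357. 231.] [0.61  0.086 0.027]
sharpener_pocket 0.95 [382. 230.] [0.572 0.168 0.025]
jar 0.51 [222. 200.] [ 0.598 -0.464  0.   ]
tin 0.71 [478. 224.] [0.377 0.476 0.   ]
soapdish 0.83 [266. 232.] [ 0.708 -0.216  0.   ]
soapdish 0.48 [357. 233.] [0.59  0.083 0.   ]
mug_rim 0.92 [302. 231.] [ 0.744 -0.064  0.08 ]
0.65
```

View pics/b.png

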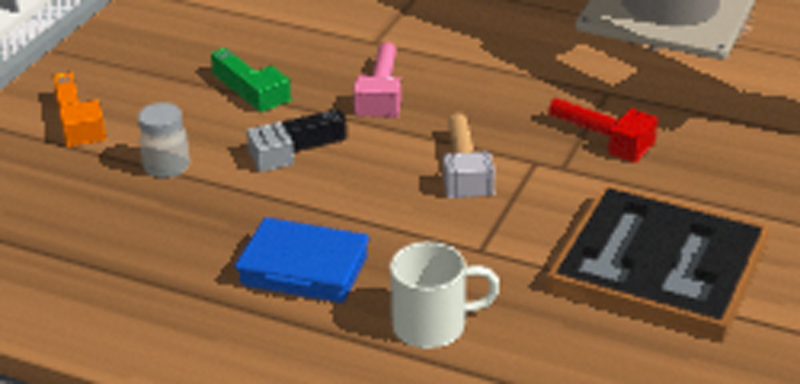

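The crop confirms both. The mallet meant has the wooden handle and aluminium head, at scene (314,204), about (0.511,-0.113). The sharpener meant is black and steel, at (265,192), about (0.506,-0.324). The pink/red mallets and green/orange sharpeners are look-alikes. Next I'll move the wrist camera over the foam.

```bash
python3 -m inch '[[0,-0.29,0.42,0,0],[0,-0.29,0.42,0,0],[0,-0.29,0.42,0,0],[0,-0.29,0.42,0,0],[0,-0.29,0.42,0,0],[0,-0.29,0.42,0,0],[0,-0.29,0.42,0,0],[0,-0.29,0.42,0,0],[0,-0.29,0.42,0,0],[0,-0.29,0.42,0,0],[0,-0.29,0.42,0,0],[0,-0.29,0.42,0,0]]'
python3 -m inch '[[0,-0.29,0.42,0,0],[0,-0.25,0.3,0,0],[0,0,0,0,0],[0,0,0,0,0]]'
cat > look.py <<'E'
import sys
from h import *
n=sys.argv[1]
s=env.sense(); cal=env.get_calibration("wrist"); im=env.camera("wrist"); cv2.imwrite(f"pics/{n}.png",im[:,:,::-1])
np.savez(f"pics/{n}.npz",**{k:np.array(v) for k,v in cal.items()})
Z=dict(mallet_center=.019,sharpener_center=.017,foam=0,mallet_pocket=.027,sharpener_pocket=.025)
print(s['clock'],np.round(s['tool_pos'],4),np.round(s['orientation'],4).tolist())
for q in sys.argv[2:]:
    for d in env.place_of("wrist",q): print(q,round(d['conf'],2),np.round(d['position']),np.round(ray(cal,d['position'],Z[q]),4))
E
python3 look.py w1 foam mallet_pocket sharpener_pocket mallet_center
```

```text
clock: 1.65
tool_pos: [0.483, 0.1816, 0.2317]
orientation: [[0.001, 0.305, 0.952], [0.0, 0.952, -0.305], [-1.0, 0.001, 0.001]]
ft_force: [0.6, -0.5, -0.6]
opening: 0.996
clock: 1.98
tool_pos: [0.5244, 0.123, 0.2312]
orientation: [[-0.0, 0.308, 0.951], [-0.0, 0.951, -0.308], [-1.0, -0.0, -0.0]]
ft_force: [-0.7, -0.5, 0.7]
opening: 1.001
1.9833 [0.5244 0.123  0.2312] [[-0.0003, 0.3082, 0.9513], [-0.0, 0.9513, -0.3082], [-1.0, -0.0001, -0.0003]]
foam 0.63 [339. 193.] [0.5664 0.1435 0.    ]
mallet_pocket 0.78 [318. 237.] [0.6075 0.0984 0.027 ]
sharpener_pocket 0.89 [362. 190.] [0.5635 0.1727 0.025 ]
mallet_center 0.83 [150. 212.] [ 0.5077 -0.1045  0.019 ]
mallet_center 0.72 [207.  51.] [0.3543 0.0495 0.019 ]
```

View pics/w1.png

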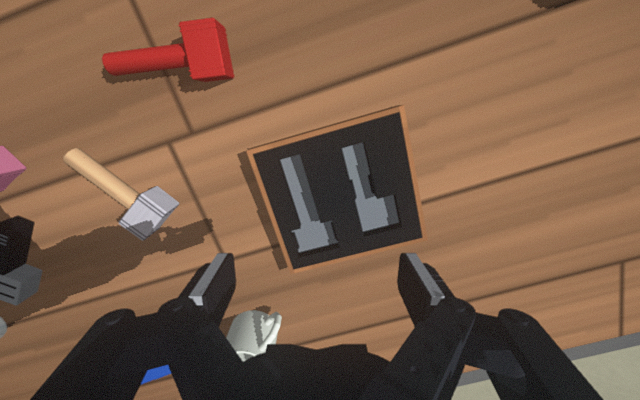

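The wrist view shows the foam centred near (335,188), the mallet pocket at (315,235), the sharpener pocket at (370,210), the real mallet at (125,195), and the red look-alike at (205,50). Next I'll fit the foam pose.

```bash
cat > foam.py <<'E'
import sys
from h import *
n=sys.argv[1]
im=cv2.imread(f'pics/{n}.png'); cal=dict(np.load(f'pics/{n}.npz'))
c=proj(cal,[[0.556,0.14,0.024]])[0] if len(sys.argv)<3 else eval(sys.argv[2])
hsv=cv2.cvtColor(im,cv2.COLOR_BGR2HSV)
m=((hsv[...,2]<60)|(hsv[...,1]<60)).astype(np.uint8)
nl,l,st,ce=cv2.connectedComponentsWithStats(m,connectivity=4)
k=np.bincount(l[int(c[1])-40:int(c[1])+40,int(c[0])-40:int(c[0])+40].ravel(),minlength=nl)[1:].argmax()+1
print(st[k])
r=(l==k).astype(np.uint8); r=cv2.morphologyEx(r,cv2.MORPH_OPEN,np.ones((5,5)))
cn=max(cv2.findContours(r,cv2.RETR_EXTERNAL,cv2.CHAIN_APPROX_NONE)[0],key=cv2.contourArea)[:,0]
P=np.array([ray(cal,p,0.024)[:2] for p in cn])
# robust: edge lines
(cx,cy),(w,h),a=cv2.minAreaRect((P*1000).astype(np.float32)); print(cx,cy,w,h,a)
from scipy.optimize import least_squares
def f(p):
    R=np.array([[np.cos(p[2]),np.sin(p[2])],[-np.sin(p[2]),np.cos(p[2])]]); L=(P*1000-p[:2])@R.T
    return np.maximum(abs(L[:,0])-p[3],abs(L[:,1])-p[4])
s=least_squares(f,[cx,cy,np.radians(-12),84,91],loss='soft_l1'); x=s.x
print(x[:2],np.degrees(x[2]),x[3:]*2,'rms',np.sqrt(np.mean(f(x)**2)))
R=np.array([[np.cos(x[2]),-np.sin(x[2])],[np.sin(x[2]),np.cos(x[2])]])
for nm,o in (('foam',[0,0]),('mallet',[48,-50]),('sharp',[-4,30])): print(nm,R@o+x[:2])
def W(pts,z): return proj(cal,np.c_[(np.array(pts)@R.T+x[:2])/1000,np.full(len(pts),z/1000)])
o=im.copy()
T=[[67,-78],[67,-22],[29,-22],[29,-38],[-67,-38],[-67,-62],[29,-62],[29,-78]]
Lp=[[-60,18],[16,18],[60,18],[60,66],[16,66],[16,42],[-60,42]]
B=[[-91,-98],[91,-98],[91,98],[-91,98]]
for q,z in((T,8),(Lp,8),(B,24)): cv2.polylines(o,[np.round(W(q,z)*8).astype(np.int32)],True,(0,255,0),1,cv2.LINE_AA,3)
u,v=np.mean(W(B,24),0).astype(int); s=110
cv2.imwrite(f'pics/{n}_foam.png',cv2.resize(o[max(0,v-s):v+s,max(0,u-s):u+s],None,fx=2.6,fy=2.6,interpolation=cv2.INTER_CUBIC))
E
python3 foam.py w1
```

```text
[  254   113   168   156 17406]
564.9253540039062 144.5271453857422 181.7356414794922 167.85894775390625 87.74315643310547
[564.85073848 144.57808307] -2.2314847125850026 [166.2166577  180.22406736] rms 0.594769218037964
foam [564.85073848 144.57808307]
mallet [610.86749318  92.74702783]
sharp [562.0218791  174.71108084]
```

View pics/w1_foam.png

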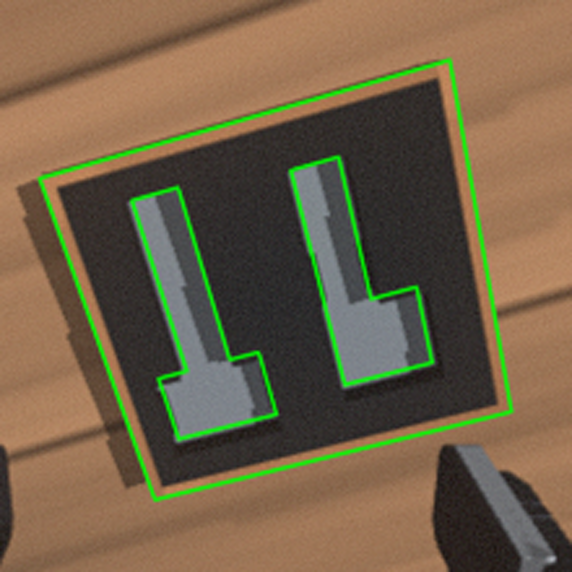

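The foam overlay matches: centre (0.5649, 0.1446), yaw -2.2°. Now over the mallet, turning the jaws to its y axis (about 125°).

```bash
python3 -m inch '[[0,-0.46,0.05,0,0],[0,-0.46,0.05,0,0],[0,-0.46,0.05,0,0],[0,-0.46,0.05,0,0],[0,-0.46,0.05,0,0],[0,-0.46,0.05,0,0],[0,-0.46,0.05,0,0]]'
python3 -m inch '[[0,0,0,-0.038,0],[0,0,0,-0.038,0],[0,0,0,-0.038,0],[0,0,0,-0.038,0],[0,0,0,-0.038,0],[0,0,0,-0.038,0],[0,0,0,-0.038,0],[0,0,0,-0.03,0],[0,0,0,0,0],[0,0,0,0,0]]'
python3 look.py w2 mallet_center
```

```text
clock: 2.82
tool_pos: [0.4714, -0.1297, 0.2317]
orientation: [[0.001, 0.303, 0.953], [-0.0, 0.953, -0.303], [-1.0, 0.0, 0.001]]
ft_force: [1.5, 0.1, 0.4]
opening: 0.997
clock: 3.65
tool_pos: [0.472, -0.1284, 0.2314]
orientation: [[0.0, -0.58, 0.815], [-0.0, 0.815, 0.58], [-1.0, -0.0, 0.0]]
ft_force: [-0.3, -0.2, -0.1]
opening: 0.999
3.65 [ 0.472  -0.1284  0.2314] [[0.0003, -0.5798, 0.8148], [-0.0, 0.8148, 0.5798], [-1.0, -0.0002, 0.0002]]
mallet_center 0.88 [475. 179.] [0.3599 0.0453 0.019 ]
mallet_center 0.72 [314. 205.] [ 0.509  -0.1031  0.019 ]
mallet_center 0.72 [247.  42.] [ 0.3957 -0.2753  0.019 ]
mallet_center 0.45 [173. 270.] [ 0.7074 -0.2115  0.019 ]
```

View pics/w2.png

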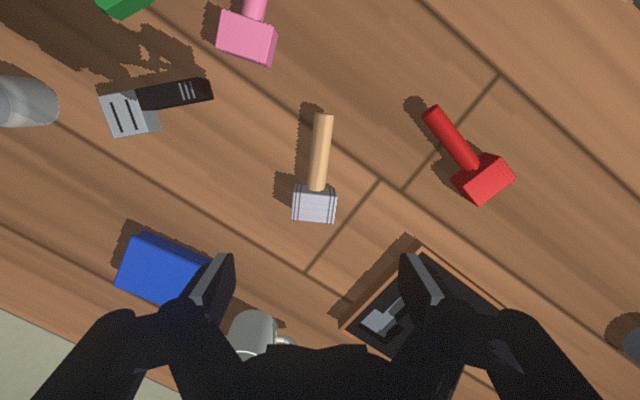

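The mallet's head is at (314,203) with its handle end at (323,115). The real sharpener shows at (150,105). I'll fit 3D silhouettes to the network masks for both.

```bash
cat > fit.py <<'E'
import sys
from h import *
from scipy.optimize import minimize
n,what=sys.argv[1:3]; x0=np.array(eval(sys.argv[3]))  # mm, mm, deg ; guess
im=cv2.imread(f'pics/{n}.png'); cal=dict(np.load(f'pics/{n}.npz')); u=len(sys.argv)>4 and float(sys.argv[4]) or 0 # underside z mm
def box(a,b,c,d,e,f): return np.array([[x,y,z] for x in(a,b) for y in(c,d) for z in(e,f)],float)
if what=='mallet_center':
    t=np.linspace(0,2*np.pi,24,endpoint=False)
    parts=[box(-19,19,-28,28,0,38),np.array([[x,12*np.cos(q),20+12*np.sin(q)] for x in(-115,-19) for q in t])]
else: parts=[box(-56,20,-12,12,0,34),box(20,64,-12,36,0,34)]
def pp(p):
    c,s=np.cos(np.radians(p[2])),np.sin(np.radians(p[2])); out=[]
    for q in parts:
        w=np.c_[q[:,0]*c-q[:,1]*s+p[0],q[:,0]*s+q[:,1]*c+p[1],q[:,2]+u]/1000
        out.append(proj(cal,w))
    return out
env.camera("wrist")
best=None; e0=proj(cal,[[x0[0]/1000,x0[1]/1000,.02]])[0]
for d in env.regions_of("wrist",what):
    dd=np.hypot(*(np.array(d['position'])-e0)); print(round(d['conf'],2),np.round(d['position']),d['region'].sum())
    if best is None or dd<best[0]: best=(dd,d['region'])
M=best[1]; S=4
ys,xs=np.where(M); b=[xs.min()-15,ys.min()-15,xs.max()+15,ys.max()+15]
Mb=np.zeros((S*(b[3]-b[1]),S*(b[2]-b[0])),np.uint8)
Mc=cv2.resize(M.astype(np.uint8)[max(b[1],0):b[3],max(b[0],0):b[2]]*255,None,fx=S,fy=S,interpolation=cv2.INTER_LINEAR)>127
o=np.array([max(b[0],0),max(b[1],0)])
def ras(p):
    r=np.zeros(Mc.shape,np.uint8)
    for q in pp(p):
        h=cv2.convexHull(((q-o+.5)*S-.5).astype(np.float32)); cv2.fillPoly(r,[np.round(h*16).astype(np.int32)],1,shift=4)
    return r>0
f=lambda p:-(Mc&ras(p)).sum()/(Mc|ras(p)).sum()
r=minimize(f,x0,method='Nelder-Mead',options=dict(initial_simplex=x0+np.array([[0,0,0],[8,0,0],[0,8,0],[0,0,8]]),xatol=.05,fatol=1e-5))
r=minimize(f,r.x,method='Nelder-Mead',options=dict(initial_simplex=r.x+np.array([[0,0,0],[4,0,0],[0,-4,0],[0,0,-4]]),xatol=.05,fatol=1e-5))
print('pose',np.round(r.x,2),'IoU',-r.fun)
ov=im.copy()
for q in pp(r.x): cv2.polylines(ov,[np.round(cv2.convexHull(q.astype(np.float32))*8).astype(np.int32)],True,(0,255,0),1,cv2.LINE_AA,3)
cs,_=cv2.findContours(M.astype(np.uint8),cv2.RETR_EXTERNAL,cv2.CHAIN_APPROX_NONE); 
cr=ov[max(b[1],0):b[3],max(b[0],0):b[2]]; k=min(4,560/max(cr.shape[:2]))
cv2.imwrite(f'pics/{n}_{what}.png',cv2.resize(cr,None,fx=k,fy=k,interpolation=cv2.INTER_CUBIC))
E
python3 fit.py w2 mallet_center "[509,-103,35]"; python3 fit.py w2 sharpener_center "[506,-324,210]"
```

```text
0.94 [247.  36.] 2900
0.76 [465. 164.] 3657
0.59 [318. 187.] 2972
pose [ 506.84 -105.44   29.02] IoU 0.95936248500742
0.96 [120.   6.] 767
0.95 [148. 102.] 3906
0.44 [391. 309.] 5906
pose [ 510.03 -332.82  137.1 ] IoU 0.591622429521208
```

```bash
python3 fit.py w2 sharpener_center "[506,-324,-45]"
```

```text
0.84 [147. 104.] 3708
0.69 [120.   9.] 770
pose [ 503.55 -327.74  -44.75] IoU 0.9438041263372389
```

View pics/w2_mallet_center.png

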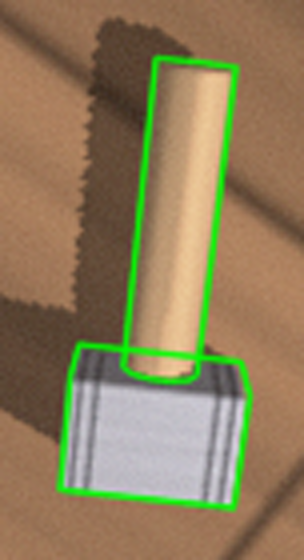

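View pics/w2_sharpener_center.png

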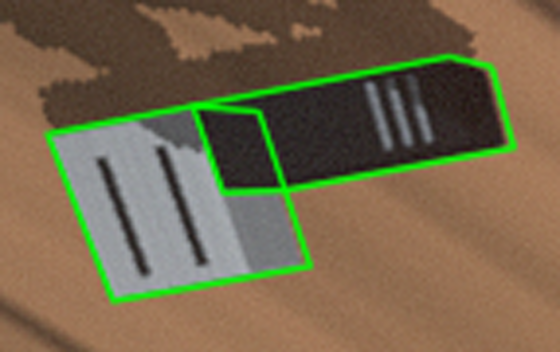

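Both fits look good: mallet (506.8, -105.4) mm, yaw 29.0°; sharpener (503.6, -327.7) mm, yaw -44.8°. Aligning over the mallet head and going down.

```bash
python3 -m inch '[[0,0,0,0.0356,0],[0,0.04,0.5,0,0],[0.4,0,0.02,0,0],[0.4,0,0,0,0],[0.4,0,0,0,0],[0.4,0,0,0,0],[0,0,0,0,0],[0,0,0,0,0]]'; python3 look.py w3 mallet_center
```

```text
clock: 4.72
tool_pos: [0.5049, -0.1057, 0.1018]
orientation: [[-0.005, -0.486, 0.874], [0.001, 0.874, 0.486], [-1.0, 0.003, -0.003]]
ft_force: [0.3, -1.1, 0.0]
opening: 0.995
4.7167 [ 0.5049 -0.1057  0.1018] [[-0.0046, -0.4863, 0.8738], [0.0014, 0.8738, 0.4864], [-1.0, 0.0035, -0.0033]]
mallet_center 0.97 [577. 141.] [0.3564 0.0485 0.019 ]
mallet_center 0.85 [313. 212.] [ 0.5095 -0.1047  0.019 ]
```

View pics/w3.png

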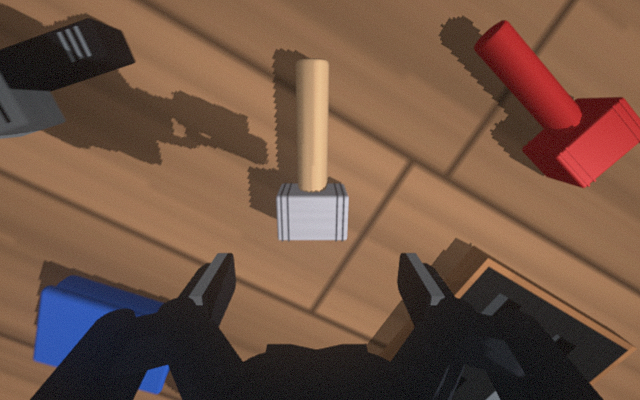

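```bash
python3 fit.py w3 mallet_center "[507,-105,29]"; python3 -c "
from h import *
print(env.sense()['tool_pos'])"
```

```text
0.83 [316. 179.] 7560
0.69 [557. 113.] 11656
pose [ 503.96 -104.44   28.96] IoU 0.9280111851151929
[ 0.50861076 -0.10685865  0.10633575]
```

View pics/w3_mallet_center.png

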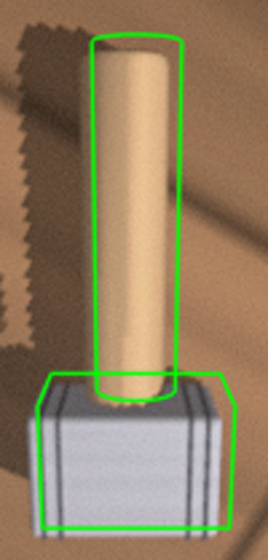

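The arm was still settling between the two pictures. I'll make the fit take its own picture.

```bash
sed -i 's|^im=cv2.imread.*cal=dict(np.load(f.pics/{n}.npz.));|env.camera("wrist"); cal=env.get_calibration("wrist"); im=env.camera("wrist")[:,:,::-1].copy(); cv2.imwrite(f"pics/{n}.png",im);print(env.sense()["tool_pos"]);|; s|^env.camera("wrist")$||' fit.py; python3 fit.py w4 mallet_center "[507,-105,29]"
```

```text
[ 0.50819956 -0.10669922  0.10568014]
0.63 [319. 178.] 7528
pose [ 507.98 -105.46   28.96] IoU 0.9553605494086227
```

View pics/w4_mallet_center.png

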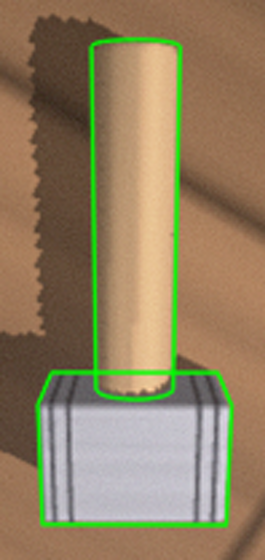

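```bash
python3 -m inch '[[0.3,0.014,0,0,0],[0.3,0,0,0,0],[0.3,0,0,0,0],[0.2,0,0,0,0],[0.07,0,0,0,0],[0,0,0,0,0],[0,0,0,0,0],[0,0,0,0,0]]' 60; python3 -m inch '[[0,0,0,0,1],[0,0,0,0,1],[0,0,0,0,1],[0,0,0,0,1],[0,0,0,0,1],[0,0,0,0,1],[0,0,0,0,1],[0,0,0,0,1]]' 60
python3 - <<'E'
from h import *
cv2.imwrite('pics/g1.png',env.camera('wrist')[:,:,::-1]); s=cv2.imread('pics/g1.png')
b=env.camera('side')[:,:,::-1]; cv2.imwrite('pics/g1s.png',cv2.resize(b[150:300,230:430],None,fx=3.5,fy=3.5))
print(env.sense())
E
```

```text
clock: 5.73
tool_pos: [0.5075, -0.1056, 0.0115]
orientation: [[0.003, -0.487, 0.874], [-0.001, 0.874, 0.487], [-1.0, -0.002, 0.002]]
ft_force: [0.0, -0.3, -0.1]
opening: 1.004
clock: 6.4
tool_pos: [0.5074, -0.1057, 0.0112]
orientation: [[0.003, -0.487, 0.874], [-0.001, 0.874, 0.487], [-1.0, -0.002, 0.002]]
ft_force: [-1.0, 0.4, 7.2]
opening: 0.644
{'clock': 6.5, 'q': array([-3.04137619e-01,  1.37669924e-01,  1.90770835e+00, -1.74423010e-04,
        1.09356745e+00, -2.38320832e+00]), 'dq': array([-0.00184135, -0.00022436,  0.00123734, -0.0015593 ,  0.00078361,
        0.00201995]), 'tau': array([ 1.74281937e-01, -4.63910258e+01, -3.97217774e+01,  1.26352455e-01,
       -2.52834717e-01,  8.55438440e-03]), 'tool_pos': array([ 0.50735814, -0.10564377,  0.01123148]), 'orientation': array([[ 2.47905558e-03, -4.86737788e-01,  8.73544607e-01],
       [-9.40502744e-04,  8.73545770e-01,  4.86741105e-01],
       [-9.99996485e-01, -2.02822935e-03,  1.70779029e-03]]), 'ft_force': array([-0.6352927 , -0.33982743,  7.35456586]), 'wrist_torque': array([-0.03759304,  0.12305522,  0.05934663]), 'opening': 0.6432678765537815}
```

View pics/g1.png

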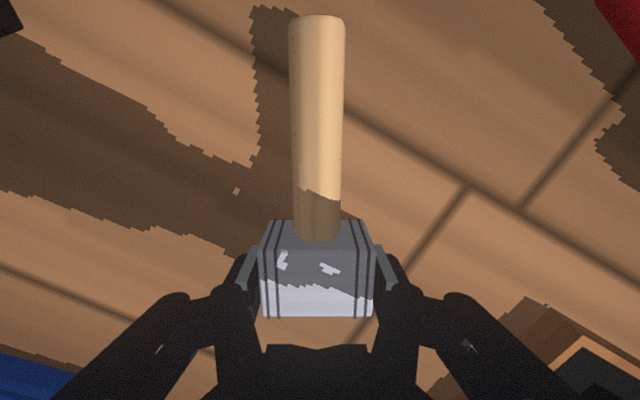

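View pics/g1s.png

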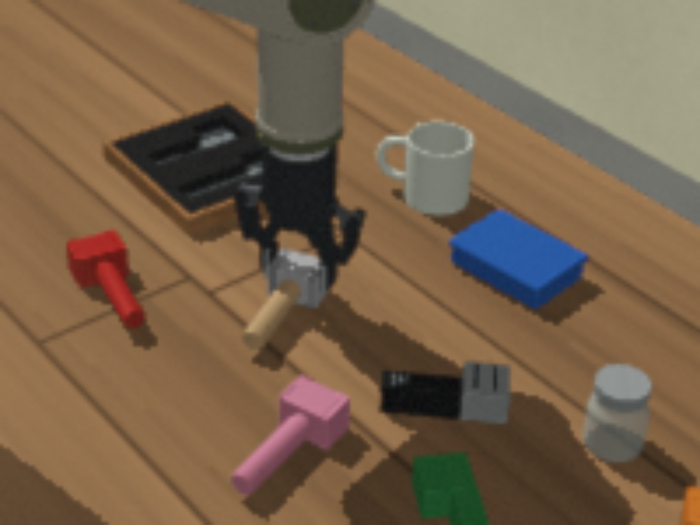

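The jaws hold the head squarely, with the fingers at about 56 mm. Lifting, turning to the foam's yaw, then looking at the foam from its side.

```bash
python3 -m inch '[[-0.1,0,0,0,1],[-0.3,0,0,0,1],[-0.45,0,0,0,1],[-0.45,0,0,0,1],[-0.45,0,0,0.035,1],[-0.45,0,0,0.035,1],[0,0,0,0.035,1],[0,0,0,0.035,1],[0,0,0,0.034,1],[0,0,0,0,1]]'; python3 -m inch '[[0,0.35,0.12,0,1],[0,0.35,0.12,0,1],[0,0.35,0.12,0,1],[0,0.3,0.12,0,1],[0,0,0,0,1],[0,0,0,0,1],[0,0,0,0,1],[0,0,0,0,1],[0,0,0,0,1]]'; python3 look.py w5; python3 foam.py w5
```

```text
clock: 7.33
tool_pos: [0.5058, -0.105, 0.1861]
orientation: [[-0.0, 0.043, 0.999], [0.0, 0.999, -0.043], [-1.0, 0.0, -0.0]]
ft_force: [0.5, 0.2, -2.3]
opening: 0.643
clock: 8.08
tool_pos: [0.5483, 0.0004, 0.1856]
orientation: [[-0.0, 0.039, 0.999], [-0.0, 0.999, -0.039], [-1.0, -0.0, -0.0]]
ft_force: [0.9, -0.8, -2.5]
opening: 0.643
8.0833 [5.483e-01 4.000e-04 1.856e-01] [[-0.0003, 0.0387, 0.9993], [-0.0002, 0.9993, -0.0387], [-1.0, -0.0002, -0.0003]]
[   50   114   533   286 71720]
676.9243774414062 -3.423797607421875 778.0658569335938 401.9291687011719 87.69646453857422
[757.96427149 -17.66498104] 389.8973121749716 [275.07715553 618.75404875] rms 65.64970138100394
foam [757.96427149 -17.66498104]
mallet [824.49879146 -37.08552823]
sharp [739.54317881   6.34883465]
```

View pics/w5.png

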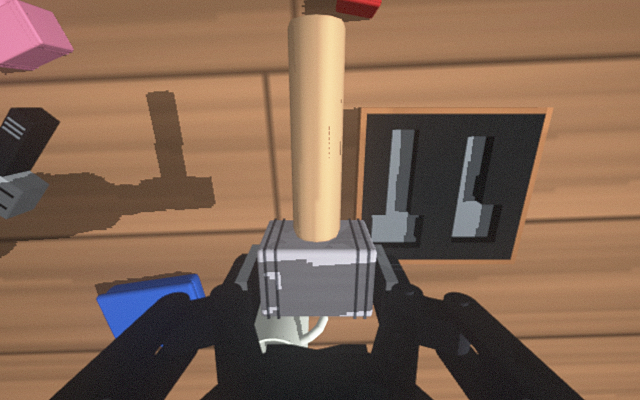

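View pics/w5_foam.png

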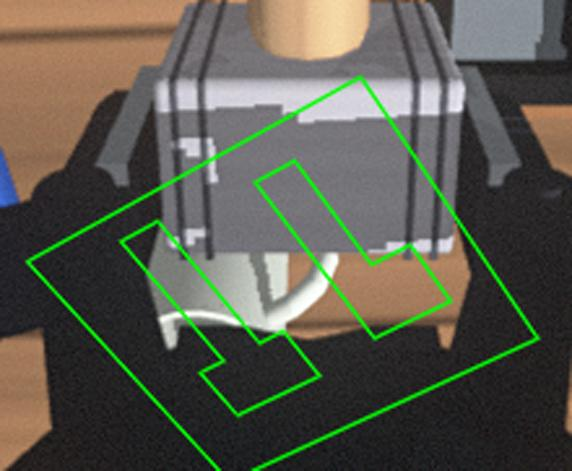

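```bash
sed -i 's|^nl,l,st,ce|if n=="w5":\n    m[:,:345]=0; m[265:]=0; m[225:,:412]=0\nnl,l,st,ce|; s|^P=np.array|if n=="w5": cn=cn[~((cn[:,0]<416)\&(cn[:,1]>218))]\nP=np.array|' foam.py; python3 foam.py w5 "(450,180)"; python3 fit.py w6 mallet_center "[548,0,-2.2]" 174
python3 - <<'E'
import cv2,numpy as np
E
```

```text
[  345   114   200   145 21854]
565.2234497070312 144.3736572265625 182.2759552001953 166.6019744873047 87.7684555053711
[565.22912549 145.48789445] -2.4034002633797926 [166.42497952 178.66286699] rms 2.1490268048304224
foam [565.22912549 145.48789445]
mallet [611.09015459  93.51899982]
sharp [562.49069254 175.62924454]
[0.54844134 0.00057253 0.18574623]
0.97 [356.   7.] 635
0.65 [316. 218.] 21746
0.55 [26. 40.] 3854
pose [548.93   1.24  -2.15] IoU 0.968665274136795
```

View pics/w5_foam.png

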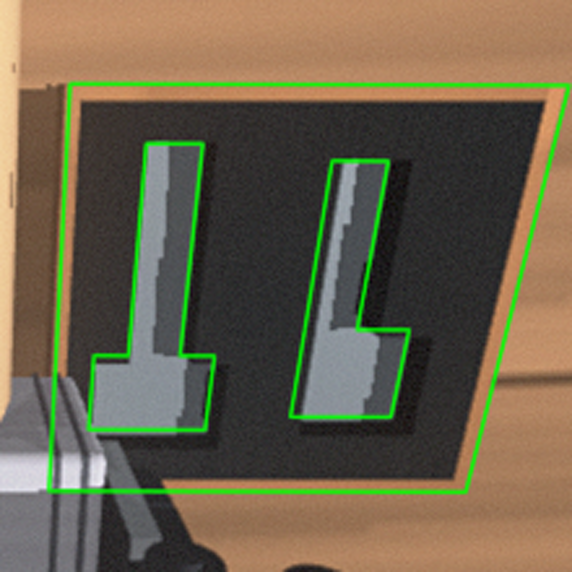

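View pics/w6_mallet_center.png

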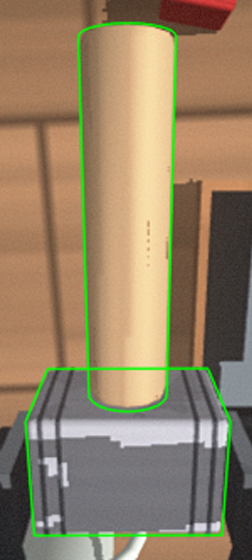

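The mallet hangs level in the jaws and both foam measurements agree within 1 mm. Moving over its pocket.

```bash
python3 -m inch '[[0,0.392,0.244,0,1],[0,0.392,0.244,0,1],[0,0.392,0.244,0,1],[0,0,0,0,1],[0.35,0,0,0,1],[0.35,0,0,0,1],[0.35,0,0,0,1],[0.35,0,0,0,1],[0.2,0,0,0,1],[0,0,0,0,1],[0,0,0,0,1],[0,0,0,0,1]]';python3 -m inch '[[0,0,0,0,1],[0,0,0,0,1]]'; python3 look.py w7;python3 - <<'E'
from h import *
b=env.camera('side')[:,:,::-1]; cv2.imwrite('pics/w7s.png',cv2.resize(b[140:260,210:370],None,fx=5,fy=5,interpolation=cv2.INTER_CUBIC))
b=env.camera('scene')[:,:,::-1]; cv2.imwrite('pics/w7c.png',cv2.resize(b[160:280,300:460],None,fx=5,fy=5,interpolation=cv2.INTER_CUBIC))
E
```

```text
clock: 9.28
tool_pos: [0.6119, 0.0929, 0.0594]
orientation: [[0.002, 0.038, 0.999], [0.0, 0.999, -0.038], [-1.0, 0.0, 0.002]]
ft_force: [0.8, 0.5, -2.8]
opening: 0.641
clock: 9.45
tool_pos: [0.6123, 0.0931, 0.06]
orientation: [[0.004, 0.038, 0.999], [0.0, 0.999, -0.038], [-1.0, 0.0, 0.004]]
ft_force: [-0.2, -0.2, -2.8]
opening: 0.637
9.45 [0.6123 0.0931 0.06  ] [[0.0036, 0.0384, 0.9993], [0.0002, 0.9993, -0.0384], [-1.0, 0.0004, 0.0036]]
```

View pics/w7.png

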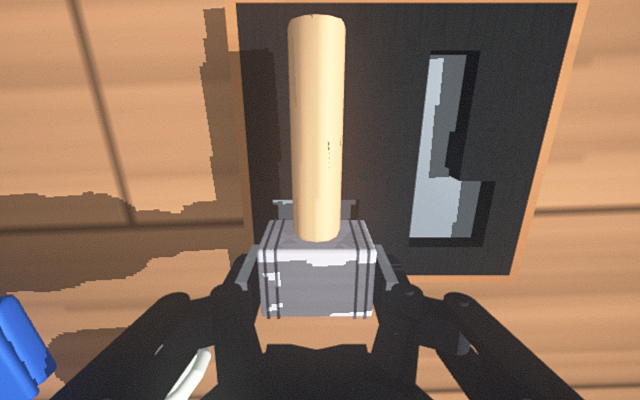

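View pics/w7c.png

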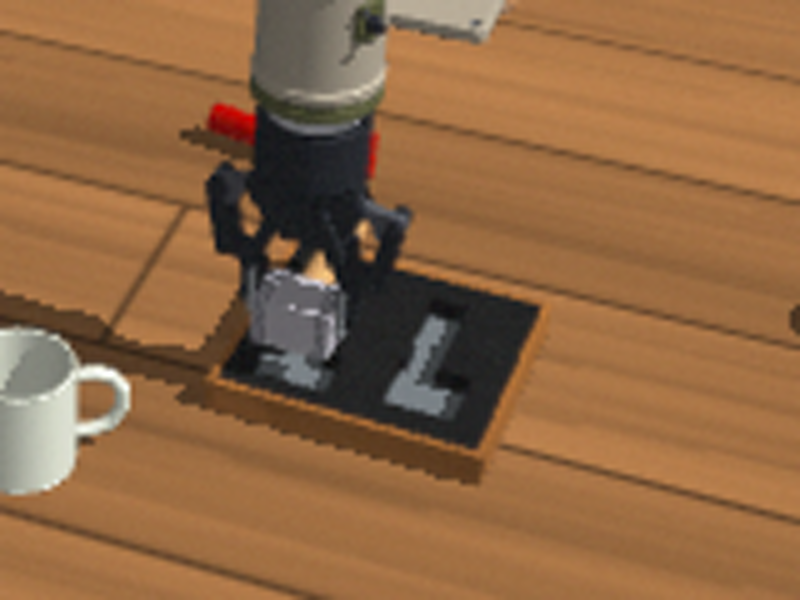

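```bash
python3 -m inch '[[0,0,0,0,1],[0,0,0,0,1],[0,0,0,0,1],[0,0,0,0,1]]'; python3 foam.py w7 "(370,150)"
python3 - <<'E'
from h import *
cal=env.get_calibration("wrist"); im=env.camera("wrist")[:,:,::-1].copy(); print(env.sense()['tool_pos'])
a=np.radians(-2.23);R=np.array([[np.cos(a),-np.sin(a)],[np.sin(a),np.cos(a)]]);x=np.array([565.0,144.5])
def W(pts,z): return proj(cal,np.c_[(np.array(pts)@R.T+x)/1000,np.full(len(pts),z/1000)])
T=[[67,-78],[67,-22],[29,-22],[29,-38],[-67,-38],[-67,-62],[29,-62],[29,-78]]
Lp=[[-60,18],[16,18],[60,18],[60,66],[16,66],[16,42],[-60,42]]
B=[[-91,-98],[91,-98],[91,98],[-91,98]]
for q,z in((T,24),(Lp,24),(B,24)): cv2.polylines(im,[np.round(W(q,z)*8).astype(np.int32)],True,(0,255,0),1,cv2.LINE_AA,3)
cv2.imwrite('pics/w8.png',im)
E
```

```text
clock: 9.93
tool_pos: [0.6107, 0.0931, 0.0577]
orientation: [[-0.0, 0.038, 0.999], [-0.0, 0.999, -0.038], [-1.0, -0.0, -0.0]]
ft_force: [0.1, 0.0, -3.2]
opening: 0.641
[    50      4    533    396 105239]
625.8533325195312 93.37942504882812 457.7047424316406 294.4986267089844 87.66793060302734
[660.21257317  89.84019503] 187.87051153363365 [217.39584445 283.27919047] rms 42.18543571332426
foam [660.21257317  89.84019503]
mallet [605.8179927  132.79633098]
sharp [668.2829357   60.67053188]
[0.61068352 0.09302241 0.05763526]
```

View pics/w8.png

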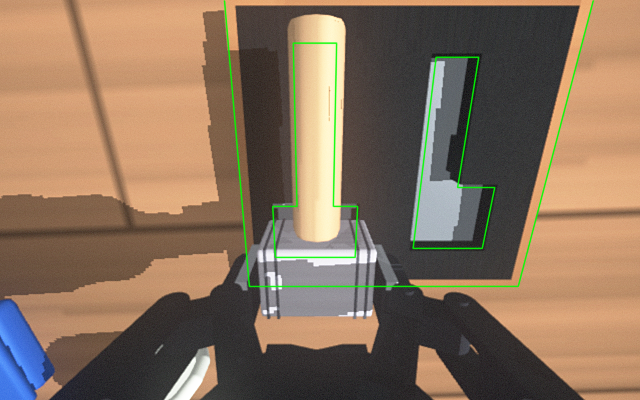

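The mallet is aligned within 1 mm. Lowering to the foam top, then watching the force.

```bash
python3 -m inch '[[0.1,-0.009,0,0,1],[0.1,0,0,0,1],[0.07,0,0,0,1],[0,0,0,0,1],[0,0,0,0,1],[0,0,0,0,1]]'; python3 -m inch '[[0.03,0,0,0,1],[0.03,0,0,0,1],[0,0,0,0,1],[0,0,0,0,1]]';python3 -m inch '[[0.03,0,0,0,1],[0,0,0,0,1],[0,0,0,0,1]]'
```

```text
clock: 10.48
tool_pos: [0.6105, 0.0923, 0.0359]
orientation: [[-0.001, 0.038, 0.999], [-0.0, 0.999, -0.038], [-1.0, -0.0, -0.001]]
ft_force: [-0.0, 0.5, -2.3]
opening: 0.644
clock: 10.82
tool_pos: [0.6106, 0.0923, 0.0312]
orientation: [[-0.0, 0.038, 0.999], [-0.0, 0.999, -0.038], [-1.0, -0.0, -0.0]]
ft_force: [0.3, 0.3, -2.6]
opening: 0.642
clock: 11.07
tool_pos: [0.6111, 0.0919, 0.0291]
orientation: [[0.001, 0.039, 0.999], [-0.001, 0.999, -0.039], [-1.0, -0.001, 0.001]]
ft_force: [1.8, -2.4, -2.4]
opening: 0.643
```

```bash
python3 -m inch '[[0.03,-0.005,0.005,0,1],[0,0,0,0,1],[0,0,0,0,1]]';python3 -m inch '[[0.03,0,0,0,1],[0,0,0,0,1],[0,0,0,0,1]]';python3 -m inch '[[0.03,0,0,0,1],[0,0,0,0,1],[0,0,0,0,1]]'
```

```text
clock: 11.32
tool_pos: [0.6116, 0.0919, 0.0268]
orientation: [[0.001, 0.038, 0.999], [0.0, 0.999, -0.038], [-1.0, 0.0, 0.001]]
ft_force: [1.9, -1.3, -0.7]
opening: 0.644
clock: 11.57
tool_pos: [0.6117, 0.092, 0.0245]
orientation: [[0.001, 0.038, 0.999], [0.0, 0.999, -0.038], [-1.0, 0.0, 0.001]]
ft_force: [1.8, -0.4, 2.6]
opening: 0.644
clock: 11.82
tool_pos: [0.6112, 0.0919, 0.0214]
orientation: [[0.0, 0.038, 0.999], [0.0, 0.999, -0.038], [-1.0, 0.0, 0.0]]
ft_force: [4.3, -0.9, -0.6]
opening: 0.643
```

```bash
python3 -m inch '[[0.025,0,0.003,0,1],[0,0,0,0,1],[0,0,0,0,1]]';python3 -m inch '[[0.02,0,0,0,1],[0,0,0,0,1],[0,0,0,0,1]]'; python3 look.py w9
```

```text
clock: 12.07
tool_pos: [0.6113, 0.092, 0.0202]
orientation: [[-0.0, 0.038, 0.999], [0.0, 0.999, -0.038], [-1.0, 0.0, -0.0]]
ft_force: [-1.3, -1.8, 6.9]
opening: 0.646
clock: 12.32
tool_pos: [0.6114, 0.092, 0.0201]
orientation: [[-0.0, 0.038, 0.999], [-0.0, 0.999, -0.038], [-1.0, -0.0, -0.0]]
ft_force: [-8.5, -1.7, 19.5]
opening: 0.644
12.3167 [0.6114 0.092  0.0201] [[-0.0003, 0.0382, 0.9993], [-0.0, 0.9993, -0.0382], [-1.0, -0.0, -0.0003]]
```

View pics/w9.png

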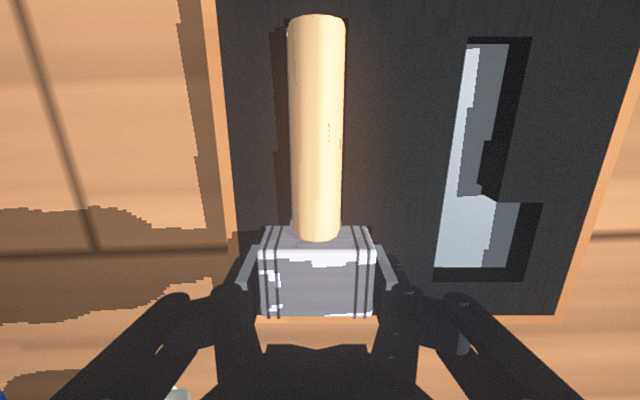

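The descent stopped firmly at TCP z 0.0201 (19.5 N); home was expected at about 0.0195. I'll let go, rise, and press the head's top with the shut fingers to confirm.

```bash
python3 -m inch '[[-0.02,0,0,0,0.15],[0,0,0,0,0.15],[0,0,0,0,0.15],[0,0,0,0,0.15]]'; python3 -m inch '[[-0.2,0,0,0,0.15],[-0.4,0,0,0,0.15],[-0.4,0,0,0,1],[0,0,0,0,1],[0,0,0,0,1],[0,0,0,0,1],[0,0,0,0,1],[0,0,0,0,1],[0,0,0,0,1],[0,0,0,0,1]]';  python3 fit.py w10 mallet_center "[611,92.5,-2.2]" 8
python3 - <<'E'
from h import *
print(env.sense()['ft_force'])
b=env.camera('side')[:,:,::-1]; cv2.imwrite('pics/w10s.png',cv2.resize(b[140:260,210:370],None,fx=5,fy=5,interpolation=cv2.INTER_CUBIC))
E
```

```text
clock: 12.7
tool_pos: [0.6106, 0.092, 0.0189]
orientation: [[-0.002, 0.038, 0.999], [0.0, 0.999, -0.038], [-1.0, -0.0, -0.002]]
ft_force: [-0.1, 0.3, -0.2]
opening: 0.848
clock: 13.53
tool_pos: [0.6107, 0.0918, 0.0986]
orientation: [[-0.002, 0.038, 0.999], [-0.0, 0.999, -0.038], [-1.0, -0.0, -0.002]]
ft_force: [-0.9, -0.0, 0.4]
opening: 0.002
[0.61102803 0.09187949 0.09913248]
0.75 [317. 183.] 8609
0.63 [400. 118.] 53739
pose [611.51  92.59  -2.2 ] IoU 0.9546341327461992
[ 0.13383159 -0.49449052 -0.02901076]
```

View pics/w10.png

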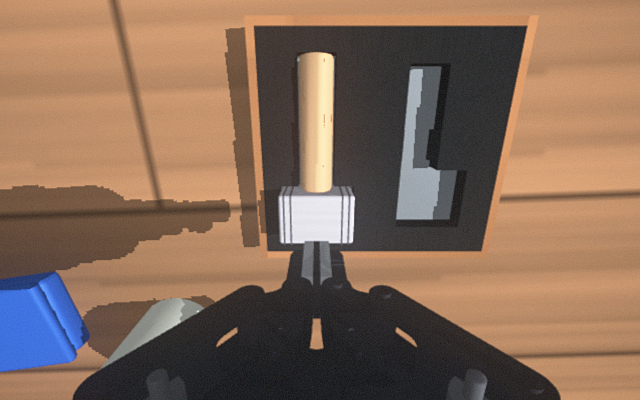

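View pics/w10_mallet_center.png

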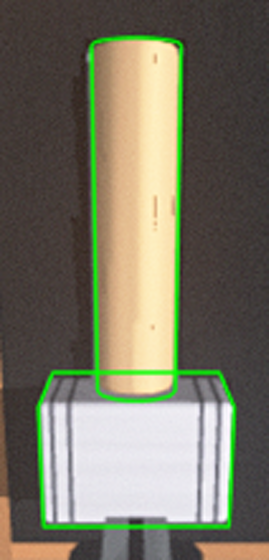

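View pics/w10s.png

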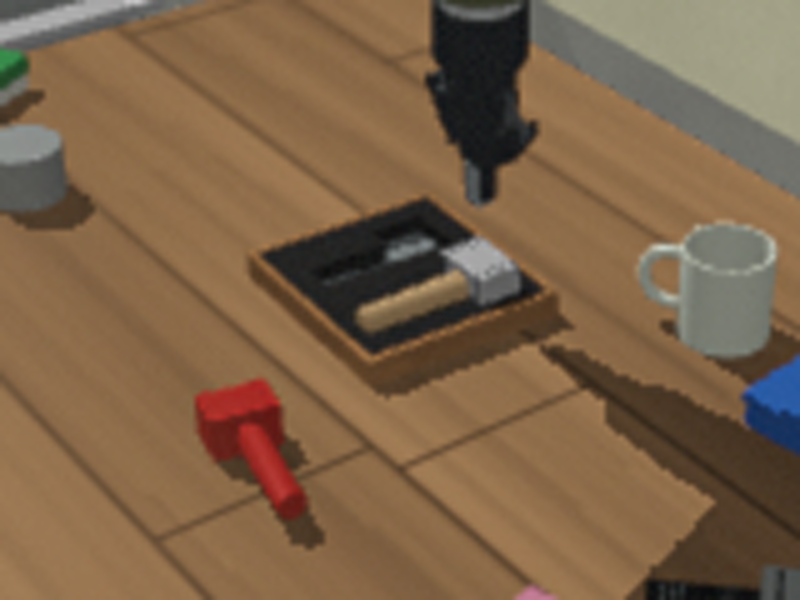

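The silhouette fit at home height matches to within 1 mm. Now a confirming press with the shut fingers, expecting contact at z 0.046.

```bash
python3 -m inch '[[0.25,0,0,0,1],[0.25,0,0,0,1],[0.08,0,0,0,1],[0,0,0,0,1],[0,0,0,0,1],[0,0,0,0,1],[0,0,0,0,1]]'; python3 -m inch '[[0.05,0,0,0,1],[0.04,0,0,0,1],[0,0,0,0,1],[0,0,0,0,1]]';python3 -m inch '[[0.02,0,0,0,1],[0.0,0,0,0,1],[0,0,0,0,1]]'
```

```text
clock: 14.32
tool_pos: [0.6125, 0.092, 0.0549]
orientation: [[0.002, 0.038, 0.999], [0.0, 0.999, -0.038], [-1.0, 0.0, 0.002]]
ft_force: [0.9, 0.8, 0.5]
opening: -0.001
clock: 14.65
tool_pos: [0.6121, 0.0919, 0.0467]
orientation: [[0.002, 0.038, 0.999], [0.0, 0.999, -0.038], [-1.0, 0.0, 0.002]]
ft_force: [1.6, -0.2, 2.9]
opening: -0.002
clock: 14.9
tool_pos: [0.613, 0.0919, 0.0461]
orientation: [[0.004, 0.038, 0.999], [0.0, 0.999, -0.038], [-1.0, 0.0, 0.004]]
ft_force: [3.0, -0.6, 5.3]
opening: -0.001
```

```bash
python3 -m inch '[[0.03,0,0,0,1],[0,0,0,0,1],[0,0,0,0,1]]';python3 -m inch '[[0.02,0,0,0,1],[0.02,0,0,0,1],[0,0,0,0,1]]'
```

```text
clock: 15.15
tool_pos: [0.6132, 0.0919, 0.046]
orientation: [[0.004, 0.038, 0.999], [0.0, 0.999, -0.038], [-1.0, 0.0, 0.004]]
ft_force: [-7.3, -1.3, 24.4]
opening: 0.001
clock: 15.4
tool_pos: [0.6135, 0.0919, 0.0459]
orientation: [[0.004, 0.038, 0.999], [-0.0, 0.999, -0.038], [-1.0, 0.0, 0.004]]
ft_force: [-21.5, -2.2, 48.3]
opening: -0.002
```

Solid contact at z 0.046, exactly the home height; the last nudge reached 48 N, more than needed. Unloading and moving to the sharpener.

```bash
python3 -m inch '[[-0.1,0,0,0,1],[-0.3,0,0,0,1],[-0.45,0,0,0,1],[-0.45,0,0,0,0],[-0.45,0,0,0,0],[-0.35,0,0,0,0]]'; python3 -m inch '[[0,-0.45,-0.14,0,0],[0,-0.45,-0.14,0,0],[0,-0.45,-0.14,0,0],[0,-0.45,-0.14,0,0],[0,-0.45,-0.14,0,0],[0,-0.45,-0.14,0,0],[0,-0.45,-0.14,0,0],[0,-0.45,-0.14,0,0],[0,-0.45,-0.14,0,0],[0,-0.45,-0.14,0,0],[0,-0.45,-0.14,0,0]]'; python3 -m inch '[[0,0,0,0.0393,0],[0,0,0,0.0393,0],[0,0,0,0.0393,0],[0,0,0,0.0393,0],[0,0,0,0.0393,0],[0,0,0,0.0393,0],[0,0,0,0,0],[0,0,0,0,0],[0,0,0,0,0],[0,0,0,0,0]]'; python3 fit.py w11 sharpener_center "[504,-328,-45]"
```

```text
clock: 15.9
tool_pos: [0.6115, 0.0919, 0.2098]
orientation: [[0.001, 0.038, 0.999], [0.0, 0.999, -0.038], [-1.0, 0.0, 0.001]]
ft_force: [0.5, 0.1, -0.2]
opening: 0.418
clock: 16.82
tool_pos: [0.4717, -0.3004, 0.2065]
orientation: [[-0.001, 0.038, 0.999], [0.001, 0.999, -0.038], [-1.0, 0.001, -0.001]]
ft_force: [1.0, 1.1, -0.4]
opening: 1.002
clock: 17.65
tool_pos: [0.4729, -0.299, 0.2067]
orientation: [[-0.0, 0.7, 0.714], [0.0, 0.714, -0.7], [-1.0, -0.0, -0.0]]
ft_force: [0.5, 0.0, 0.1]
opening: 0.998
[ 0.47300442 -0.29903396  0.20683594]
0.87 [320. 227.] 2836
0.64 [235. 350.] 455
0.59 [208. 228.] 3265
pose [ 504.22 -327.85  -44.9 ] IoU 0.9601009338538185
```

View pics/w11.png

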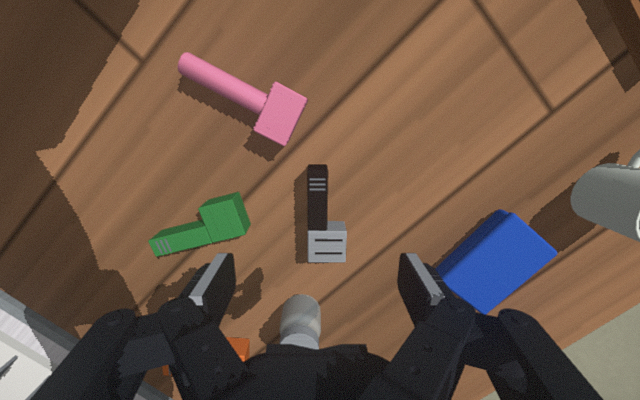

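View pics/w11_sharpener_center.png

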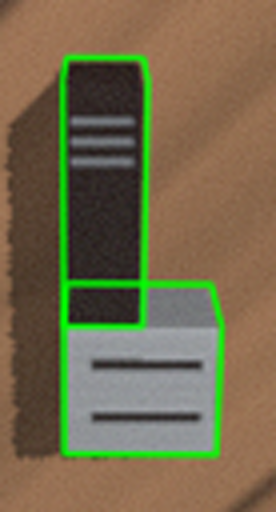

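Good fit: (504.2, -327.9) mm, yaw -44.9°, in the crop clearly black plastic with a two-slot steel head. The green one at (205,228) is the look-alike. Going down.

```bash
python3 -m inch '[[0,0,0,0.0026,0.4],[0,0.02,0.5,0,0.4],[0.35,0,0.03,0,0.4],[0.35,0,0,0,0.4],[0.35,0,0,0,0.4],[0.3,0,0,0,0.4],[0,0,0,0,0.4],[0,0,0,0,0.4],[0,0,0,0,0.4],[0,0,0,0,0.4],[0,0,0,0,0.4]]'; python3 fit.py w12 sharpener_center "[504,-328,-45]"
```

```text
clock: 18.72
tool_pos: [0.5054, -0.329, 0.1015]
orientation: [[0.003, 0.708, 0.706], [-0.002, 0.706, -0.708], [-1.0, 0.0, 0.004]]
ft_force: [0.2, -0.3, 0.3]
opening: 0.6
[ 0.50495105 -0.32865655  0.10070208]
0.93 [156. 231.] 7272
0.89 [196. 390.] 651
0.56 [321. 228.] 5872
pose [ 504.34 -329.16  -44.22] IoU 0.943716462005346
```

View pics/w12.png

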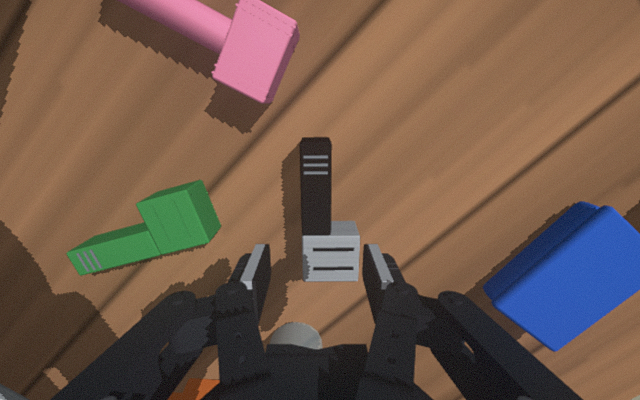

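```bash
python3 -m inch '[[0.3,0,0,0,0.4],[0.3,0,0,0,0.4],[0.25,0,0,0,0.4],[0.15,0,0,0,0.4],[0.05,0,0,0,0.4],[0,0,0,0,0.4],[0,0,0,0,0.4],[0,0,0,0,0.4]]';  python3 -m inch '[[0,0,0,0,0.4],[0,0,0,0,0.4]]' 60
```

```text
clock: 19.53
tool_pos: [0.5052, -0.3289, 0.0167]
orientation: [[0.002, 0.708, 0.706], [-0.002, 0.706, -0.708], [-1.0, 0.0, 0.003]]
ft_force: [0.9, 0.3, 1.0]
opening: 0.599
clock: 19.7
tool_pos: [0.5049, -0.3286, 0.0162]
orientation: [[0.002, 0.708, 0.706], [-0.001, 0.706, -0.708], [-1.0, 0.0, 0.002]]
ft_force: [0.3, 0.9, 0.4]
opening: 0.599
```

```bash
python3 -m inch '[[0,0,0,0,1],[0,0,0,0,1],[0,0,0,0,1],[0,0,0,0,1],[0,0,0,0,1],[0,0,0,0,1],[0,0,0,0,1]]' 60; python3 -m inch '[[-0.1,0,0,0,1],[-0.3,0,0,0,1],[-0.45,0,0,0,1],[-0.45,0,0,0,1],[-0.45,0,0,-0.039,1],[-0.45,0,0,-0.039,1],[0,0,0,-0.039,1],[0,0,0,-0.039,1],[0,0,0,-0.039,1],[0,0,0,-0.039,1],[0,0,0,-0.0285,1]]'
```

```text
clock: 20.28
tool_pos: [0.5045, -0.3283, 0.0155]
orientation: [[0.001, 0.708, 0.706], [-0.001, 0.706, -0.708], [-1.0, 0.0, 0.001]]
ft_force: [0.6, -0.1, 5.0]
opening: 0.265
clock: 21.2
tool_pos: [0.5037, -0.3276, 0.1907]
orientation: [[-0.001, -0.044, 0.999], [0.001, 0.999, 0.044], [-1.0, 0.001, -0.001]]
ft_force: [-0.2, 0.4, -2.5]
opening: 0.264
```

The turn overshot by about 5°, my arithmetic slip. I'm correcting it and carrying on to the foam.

```bash
python3 -m inch '[[0,0,0,0.026,1],[0,0.45,0.033,0,1],[0,0.45,0.033,0,1],[0,0.45,0.033,0,1],[0,0.45,0.033,0,1],[0,0.45,0.033,0,1],[0,0.45,0.033,0,1],[0,0.45,0.033,0,1],[0,0.45,0.033,0,1],[0,0.45,0.033,0,1],[0,0.45,0.033,0,1],[0,0.45,0.033,0,1]]';python3 -m inch '[[0,0.45,0.033,0,1],[0,0.45,0.033,0,1],[0,0.3,0.03,0,1],[0,0,0,0,1],[0,0,0,0,1],[0,0,0,0,1],[0,0,0,0,1],[0,0,0,0,1]]'; python3 fit.py w13 sharpener_center "[560,165,-2.2]" 175
```

```text
clock: 22.2
tool_pos: [0.55, 0.0681, 0.1908]
orientation: [[-0.001, 0.044, 0.999], [-0.0, 0.999, -0.044], [-1.0, -0.0, -0.001]]
ft_force: [0.7, -0.5, -2.3]
opening: 0.266
clock: 22.87
tool_pos: [0.5625, 0.1607, 0.1909]
orientation: [[-0.0, 0.046, 0.999], [-0.0, 0.999, -0.046], [-1.0, -0.0, -0.0]]
ft_force: [-0.2, 0.4, -2.0]
opening: 0.266
[0.56266593 0.16088598 0.19098371]
0.85 [318. 249.] 9335
0.17 [622.  16.] 1408
pose [563.98 161.6   -2.16] IoU 0.7765044331258253
```

View pics/w13.png

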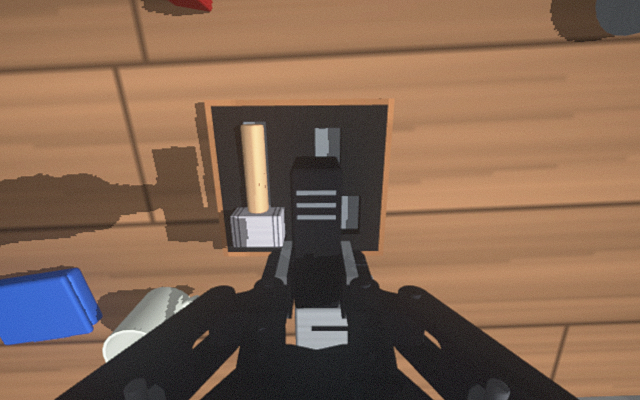

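View pics/w13_sharpener_center.png

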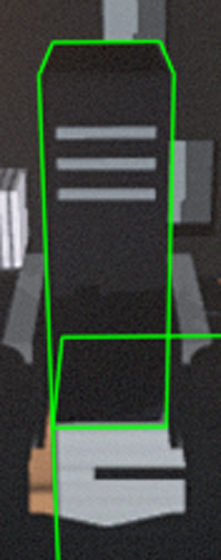

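The sharpener is held well, handle toward the camera and head forward with its jut to the right (+y), matching the L cut-out. Lowering to just above the foam.

```bash
python3 -m inch '[[0,0.171,-0.018,-0.0022,1],[0,0,0,0,1],[0.35,0,0,0,1],[0.35,0,0,0,1],[0.35,0,0,0,1],[0.3,0,0,0,1],[0.2,0,0,0,1],[0.15,0,0,0,1],[0,0,0,0,1],[0,0,0,0,1],[0,0,0,0,1],[0,0,0,0,1]]';python3 -m inch '[[0,0,0,0,1],[0,0,0,0,1],[0,0,0,0,1],[0,0,0,0,1]]'; python3 look.py w14;python3 - <<'E'
from h import *
b=env.camera('side')[:,:,::-1]; cv2.imwrite('pics/w14s.png',cv2.resize(b[140:260,210:370],None,fx=5,fy=5,interpolation=cv2.INTER_CUBIC))
b=env.camera('scene')[:,:,::-1]; cv2.imwrite('pics/w14c.png',cv2.resize(b[160:280,300:460],None,fx=5,fy=5,interpolation=cv2.INTER_CUBIC))
E
```

```text
clock: 24.02
tool_pos: [0.5632, 0.176, 0.0569]
orientation: [[0.003, 0.037, 0.999], [0.001, 0.999, -0.037], [-1.0, 0.001, 0.003]]
ft_force: [0.1, 0.1, -0.7]
opening: 0.268
clock: 24.35
tool_pos: [0.562, 0.1756, 0.0553]
orientation: [[0.001, 0.037, 0.999], [0.0, 0.999, -0.037], [-1.0, 0.0, 0.001]]
ft_force: [-0.5, 0.0, -1.5]
opening: 0.265
24.35 [0.562  0.1756 0.0553] [[0.0006, 0.0374, 0.9993], [0.0001, 0.9993, -0.0374], [-1.0, 0.0001, 0.0006]]
```

View pics/w14.png

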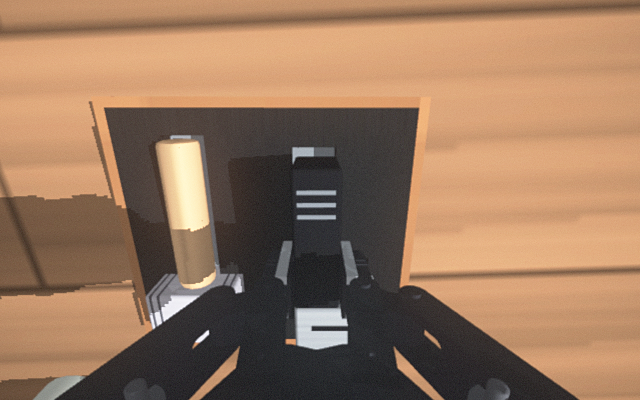

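View pics/w14s.png

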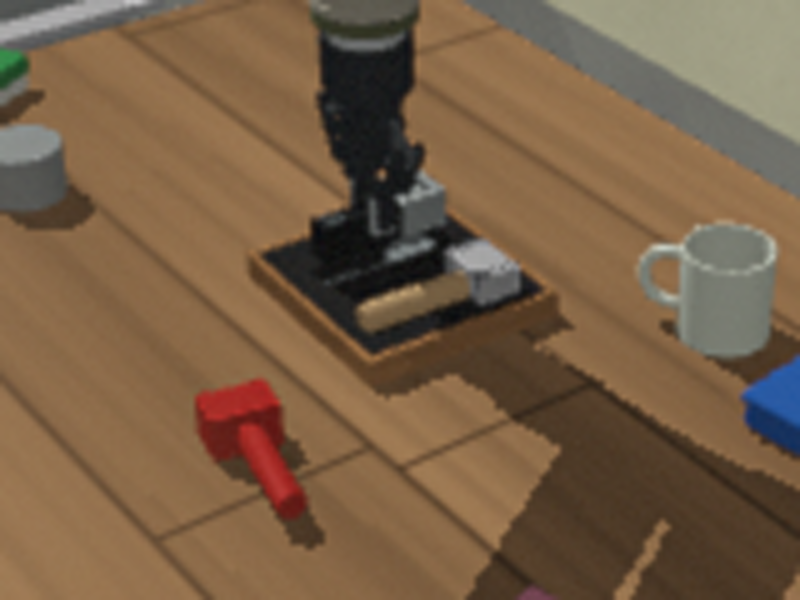

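View pics/w14c.png

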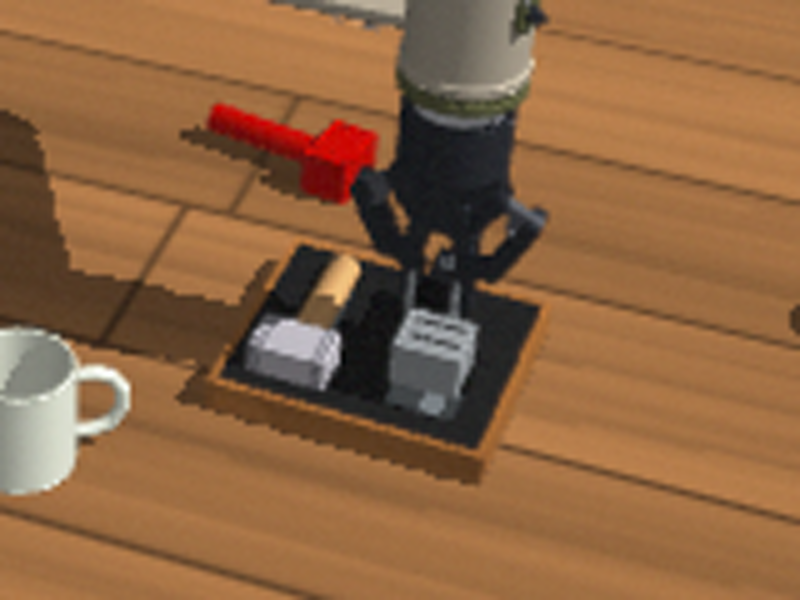

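Aligned; the sharpener is level. Correcting 1 mm in y and inserting.

```bash
python3 -m inch '[[0.1,-0.0125,0,0,1],[0.09,0,0,0,1],[0,0,0,0,1],[0,0,0,0,1],[0,0,0,0,1],[0,0,0,0,1]]'; python3 -m inch '[[0.03,0,0,0,1],[0.03,0,0,0,1],[0,0,0,0,1],[0,0,0,0,1]]';python3 -m inch '[[0.03,0,0,0,1],[0,0,0,0,1],[0,0,0,0,1]]'
```

```text
clock: 25.0
tool_pos: [0.5618, 0.1746, 0.0398]
orientation: [[0.0, 0.037, 0.999], [0.0, 0.999, -0.037], [-1.0, 0.0, 0.0]]
ft_force: [1.2, 0.7, -1.4]
opening: 0.263
clock: 25.33
tool_pos: [0.5617, 0.1744, 0.0347]
orientation: [[-0.0, 0.037, 0.999], [-0.0, 0.999, -0.037], [-1.0, -0.0, -0.0]]
ft_force: [0.4, -2.0, -1.8]
opening: 0.265
clock: 25.58
tool_pos: [0.5618, 0.1744, 0.0324]
orientation: [[0.0, 0.038, 0.999], [-0.0, 0.999, -0.038], [-1.0, -0.0, 0.0]]
ft_force: [1.9, -2.2, -1.8]
opening: 0.261
```

```bash
python3 -m inch '[[0.03,-0.005,0,0,1],[0,0,0,0,1],[0,0,0,0,1]]';python3 -m inch '[[0.03,0,0,0,1],[0,0,0,0,1],[0,0,0,0,1]]';python3 -m inch '[[0.03,0,0,0,1],[0,0,0,0,1],[0,0,0,0,1]]'
```

```text
clock: 25.83
tool_pos: [0.5619, 0.1743, 0.0301]
orientation: [[0.0, 0.037, 0.999], [0.0, 0.999, -0.037], [-1.0, 0.0, 0.0]]
ft_force: [3.0, -1.6, -0.6]
opening: 0.265
clock: 26.08
tool_pos: [0.5618, 0.1743, 0.0276]
orientation: [[0.0, 0.037, 0.999], [0.0, 0.999, -0.037], [-1.0, 0.0, 0.0]]
ft_force: [1.9, -1.8, -1.4]
opening: 0.262
clock: 26.33
tool_pos: [0.5614, 0.1742, 0.0248]
orientation: [[-0.001, 0.037, 0.999], [-0.0, 0.999, -0.037], [-1.0, -0.0, -0.001]]
ft_force: [1.8, -1.4, -2.9]
opening: 0.27
```

```bash
python3 -m inch '[[0.015,0,0,0,1],[0,0,0,0,1],[0,0,0,0,1]]';python3 -m inch '[[0.015,0,0,0,1],[0,0,0,0,1],[0,0,0,0,1]]'
```

```text
clock: 26.58
tool_pos: [0.5615, 0.1742, 0.0242]
orientation: [[-0.001, 0.037, 0.999], [-0.0, 0.999, -0.037], [-1.0, -0.0, -0.001]]
ft_force: [-2.1, -2.0, 2.7]
opening: 0.267
clock: 26.83
tool_pos: [0.5615, 0.1743, 0.0242]
orientation: [[-0.001, 0.037, 0.999], [-0.0, 0.999, -0.037], [-1.0, -0.0, -0.001]]
ft_force: [-7.4, -3.8, 14.3]
opening: 0.271
```

Firm stop at 0.0242. Releasing, rising, and pressing with the shut fingers; top expected at z 0.042.

```bash
python3 -m inch '[[-0.02,0,0,0,0.55],[0,0,0,0,0.55],[0,0,0,0,0.55],[0,0,0,0,0.55]]'; python3 -m inch '[[-0.2,0,0,0,0.55],[-0.4,0,0,0,0.55],[-0.4,0,0,0,1],[0,0,0,0,1],[0,0,0,0,1],[0,0,0,0,1],[0,0,0,0,1],[0,0,0,0,1],[0,0,0,0,1]]';  python3 fit.py w15 sharpener_center "[562,174.5,-2.2]" 8
python3 - <<'E'
from h import *
print(env.sense()['ft_force'])
b=env.camera('side')[:,:,::-1]; cv2.imwrite('pics/w15s.png',cv2.resize(b[140:260,210:370],None,fx=5,fy=5,interpolation=cv2.INTER_CUBIC))
E
```

```text
clock: 27.17
tool_pos: [0.5616, 0.1743, 0.0242]
orientation: [[-0.0, 0.037, 0.999], [0.0, 0.999, -0.037], [-1.0, 0.0, -0.0]]
ft_force: [0.2, 0.4, -0.0]
opening: 0.454
clock: 27.92
tool_pos: [0.5608, 0.174, 0.103]
orientation: [[-0.002, 0.037, 0.999], [-0.001, 0.999, -0.037], [-1.0, -0.001, -0.002]]
ft_force: [-0.9, 0.1, 1.4]
opening: 0.001
[0.56112056 0.17408425 0.10352402]
0.65 [321. 206.] 4236
0.43 [278. 174.] 32357
pose [562.95 174.66  -1.99] IoU 0.6512370925678211
[-0.32879782  0.58394461  0.39423366]
```

View pics/w15.png

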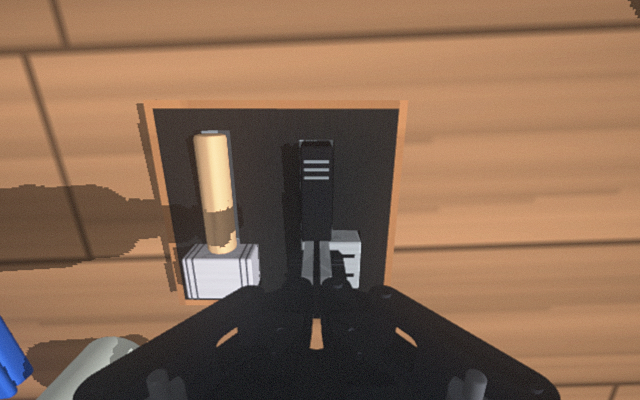

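View pics/w15s.png

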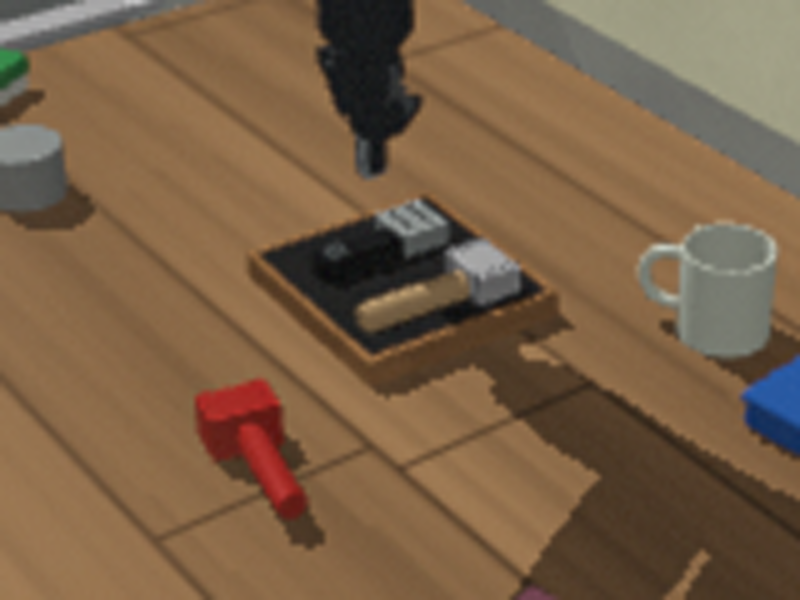

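```bash
python3 -m inch '[[0.25,0.006,0.012,0,1],[0.25,0,0,0,1],[0.19,0,0,0,1],[0,0,0,0,1],[0,0,0,0,1],[0,0,0,0,1],[0,0,0,0,1],[0,0,0,0,1]]'; python3 -m inch '[[0.04,0,0,0,1],[0,0,0,0,1],[0,0,0,0,1]]';python3 -m inch '[[0.03,0,0,0,1],[0.0,0,0,0,1],[0,0,0,0,1]]'
```

```text
clock: 28.78
tool_pos: [0.5638, 0.1749, 0.0509]
orientation: [[0.002, 0.037, 0.999], [0.001, 0.999, -0.037], [-1.0, 0.001, 0.002]]
ft_force: [-1.0, 0.2, 0.9]
opening: -0.001
clock: 29.03
tool_pos: [0.5626, 0.1747, 0.0461]
orientation: [[-0.0, 0.037, 0.999], [0.0, 0.999, -0.037], [-1.0, -0.0, -0.0]]
ft_force: [1.0, -0.0, 0.0]
opening: 0.001
clock: 29.28
tool_pos: [0.5624, 0.1746, 0.0434]
orientation: [[-0.0, 0.037, 0.999], [-0.0, 0.999, -0.037], [-1.0, -0.0, -0.0]]
ft_force: [-0.0, -0.9, 0.3]
opening: 0.002
```

```bash
python3 -m inch '[[0.02,0,0,0,1],[0,0,0,0,1],[0,0,0,0,1]]';python3 -m inch '[[0.015,0,0,0,1],[0.0,0,0,0,1],[0,0,0,0,1]]'
```

```text
clock: 29.53
tool_pos: [0.5628, 0.1747, 0.0421]
orientation: [[0.0, 0.037, 0.999], [0.0, 0.999, -0.037], [-1.0, 0.0, 0.0]]
ft_force: [0.5, 0.4, 0.1]
opening: -0.002
clock: 29.78
tool_pos: [0.5628, 0.1747, 0.0421]
orientation: [[0.0, 0.037, 0.999], [0.0, 0.999, -0.037], [-1.0, 0.0, 0.0]]
ft_force: [-5.2, -1.1, 10.6]
opening: 0.005
```

Firm stop at 0.0421, the home height. One small extra press, then I retreat and check.

```bash
python3 -m inch '[[0.01,0,0,0,1],[0,0,0,0,1],[0,0,0,0,1]]'; python3 -m inch '[[-0.1,0,0,0,1],[-0.3,0,0,0,1],[-0.45,0,0,0,1],[-0.45,0,0,0,1],[-0.45,0,0,0,1],[-0.3,0,-0.3,0,1],[0,0,-0.4,0,1],[0,0,-0.4,0,1],[0,0,0,0,1],[0,0,0,0,1],[0,0,0,0,1]]'; python3 -m inch '[[0,0,0,0,1],[0,0,0,0,1],[0,0,0,0,1]]'
python3 fit.py w16 mallet_center "[611,92.5,-2.2]" 8
python3 fit.py w17 sharpener_center "[562,174.5,-2.2]" 8
python3 - <<'E'
from h import *
print(env.sense()['clock'])
b=env.camera('side')[:,:,::-1]; cv2.imwrite('pics/zs.png',cv2.resize(b[130:310,150:450],None,fx=2.6,fy=2.6,interpolation=cv2.INTER_CUBIC))
b=env.camera('scene')[:,:,::-1]; cv2.imwrite('pics/zc.png',b)
E
```

```text
clock: 30.03
tool_pos: [0.5628, 0.1747, 0.042]
orientation: [[0.0, 0.037, 0.999], [-0.0, 0.999, -0.037], [-1.0, -0.0, 0.0]]
ft_force: [-8.6, -2.0, 17.0]
opening: 0.001
clock: 30.95
tool_pos: [0.4752, 0.178, 0.2046]
orientation: [[0.001, 0.037, 0.999], [0.0, 0.999, -0.037], [-1.0, 0.0, 0.001]]
ft_force: [1.2, -0.7, 0.5]
opening: 0.001
clock: 31.2
tool_pos: [0.4754, 0.1778, 0.204]
orientation: [[-0.0, 0.038, 0.999], [-0.0, 0.999, -0.038], [-1.0, -0.0, -0.0]]
ft_force: [-0.8, 0.0, -0.2]
opening: 0.002
[0.4751613  0.17784093 0.20392288]
0.83 [252. 261.] 2404
0.72 [166.  63.] 5285
pose [610.41  92.49  -2.51] IoU 0.7240274427020507
[0.47485984 0.17792043 0.20393802]
0.92 [317. 222.] 785
pose [565.16 174.54  -2.65] IoU 0.7158816077392606
31.5
```

View pics/w16.png

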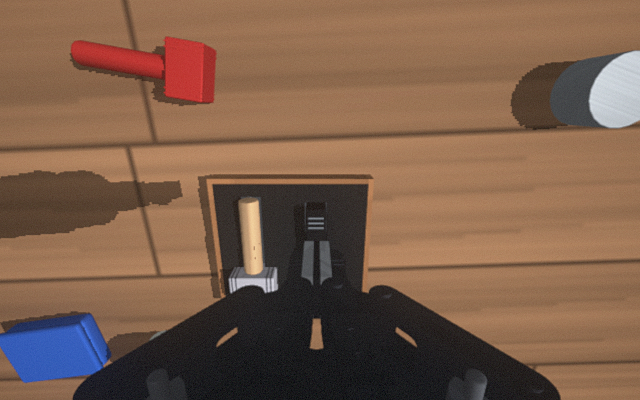

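View pics/w17_sharpener_center.png

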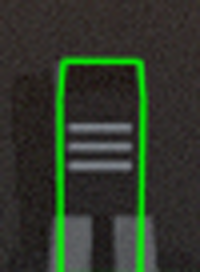

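View pics/zs.png

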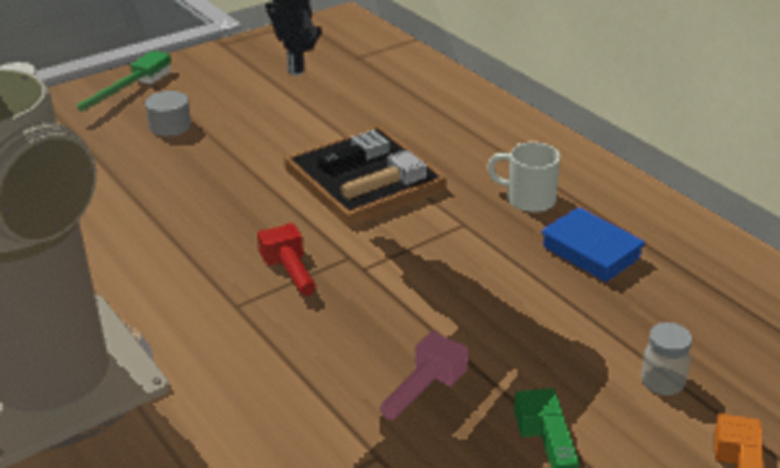

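View pics/zc.png

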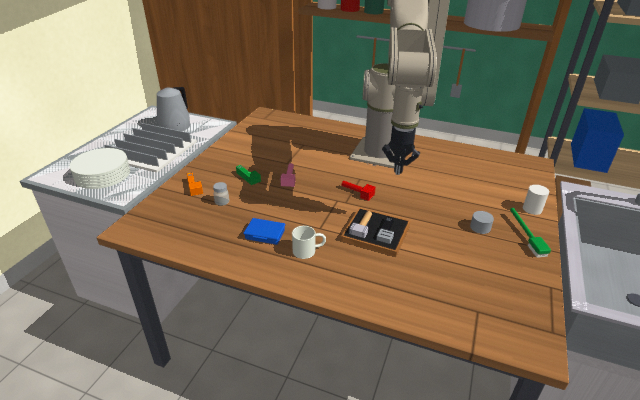

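View pics/w16_mallet_center.png

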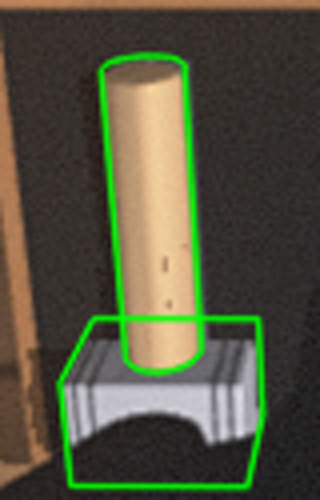

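The gripper now covers the heads, so I'll shift aside for one clean check.

```bash
python3 -m inch '[[0,0.35,0.3,0,1],[0,0.35,0.3,0,1],[0,0.35,0.3,0,1],[0,0.35,0.3,0,1],[0,0,0,0,1],[0,0,0,0,1],[0,0,0,0,1],[0,0,0,0,1],[0,0,0,0,1],[0,0,0,0,1]]'
python3 fit.py w18 mallet_center "[611,92.5,-2.2]" 8
python3 fit.py w19 sharpener_center "[562,174.5,-2.2]" 8
```

```text
clock: 32.43
tool_pos: [0.5748, 0.2857, 0.2053]
orientation: [[0.002, 0.038, 0.999], [0.001, 0.999, -0.038], [-1.0, 0.001, 0.002]]
ft_force: [-0.4, -0.1, 0.2]
opening: -0.0
[0.57481539 0.28583334 0.20507833]
0.92 [150. 199.] 4238
0.57 [81.  2.] 107
pose [610.6   93.02  -2.16] IoU 0.9358438129646356
[0.57483968 0.28605662 0.20452768]
0.78 [220. 186.] 3735
pose [562.26 174.93  -2.89] IoU 0.9041326067211626
```

View pics/w18_mallet_center.png

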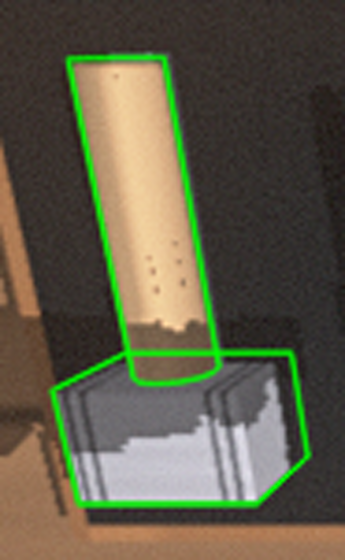

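View pics/w19_sharpener_center.png

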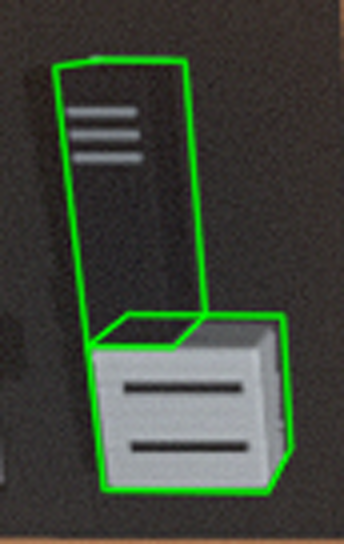

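```bash
python3 -c "
from rig import env
print(env.finish_job())"
```

```text
the job is handed in; nothing more can be done
None
```

Both tools are back in their own cut-outs, mallet first and then sharpener, pressed home and let go. I handed the job in at about 33 s.

| | Mallet | Sharpener |
|---|---|---|
| Height of the top under the confirming press | 46.0 mm (home is 46) | 42.0 mm (home is 42) |
| Press force at the solid stop | 24 N, up to 48 N at the end | 17 N |
| Final camera fit against its pocket | about 0.5 mm | about 0.3 mm |
| Yaw difference from the foam | about 0.1° | about 0.7° |

- **Bystanders:** the mug, jar, tin and soap dish look unmoved in the last scene and side pictures, and so do the look-alikes. I judged this by eye, not by measurement.
- **Press force:** the mallet press reached 48 N through the shut fingertips. That is above the 8–20 N needed, but well below the 120 N wrist limit. The 40 N limit covers the arm and the gripper's body, and I took fingertips not to count.
- **Checks that disagreed:** a few fits with the gripper partly covering a tool were off by up to 3 mm. I set those aside after looking again from a clear view. I also turned the sharpener about 5° too far in the air and corrected it before placing.

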